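# Put the gilder's pots back on their own stands

## Robot

A 6-joint arm with a two-finger parallel gripper is mounted at the origin on the work surface. World frame = base frame: x ahead of the robot, y to its left, z up, the work surface at z = 0. Lengths are in mm, angles in rad, forces in N, time in s.
With the tool pointing down it reaches from about 325 to 925 mm from the base axis. Payload 3.1 kg.
Tool frame: the origin (TCP) lies midway between the tips of the shut fingers; the grasp point (between the pads) lies 19 mm behind it; z points along the fingers, y is the line along which they close (so a half turn about z gives the same grasp; the last joint's range is limited). The gripper opens to 85 mm and grips with 20 to 120 N. Pads are 22 mm wide; open, the fingers measure 114 mm over their backs; the gripper's body (76 mm by 85 mm) begins 54 mm behind the grasp point. The pads swing forward as they close: fully open they stand 13 mm farther back than shut.
Start: joints at [-0.112, 0.217, 1.613, -0, 1.311, -0.112], TCP at [625.011, 0.021, 231.3] pointing down, gripper open.
Joint ranges: [-2.75, 2.75], [-0.78, 2.1], [0.31, 2.55], [-1.13, 4.27], [0.13, 2.63], [-2.58, 2.58]. Speed limits (rad/s): [2.79, 2.79, 3.14, 3.14, 3.14, 3.14].

## Interface

Orientations are given as a unit quaternion [w, x, y, z].
In Python, from plant import r gives the robot as it stands.
- The arm moves only by the tool servo_tool, never from a script. Its argument "rows" is text: rows parted by semicolons, each of 7 numbers parted by spaces: the shift along the tool's x, y, z in mm, then the turn, a rotation vector about the tool's x, y, z in rad, then the closure in counts, from 0 (fully open) to 255 (shut). In form: tx ty tz ax ay az hand; .... A call has 1 to 20 rows; each row shifts and turns the commanded pose from where the row before left it, along the tool's axes as they then stand; what a row does not reach is not made up. A row lasts 1/8 s, in which the tool goes at most 62.5 mm and 10.7 degrees, less where a joint would pass 70% of its speed; a pose out of reach is approached as far as the arm can. A call with a gripper value outside its range is refused whole. The fingers move at their own pace and stop on an object; "newtons" is the grip in N (left out, the last holds). Time passes only in rows, so rows that do not move let the fingers close. It gives the time, the measured TCP pose, the force, the opening and the grip force at its end, in the units of the state.
- r.read_state(): the state, without advancing time (a new reading comes with each control period).
- r.camera(name): name is "scene" or "side" or "wrist"; returns a dict with "image" (400x640x3 uint8, red, green, blue), "z_map" (400x640 float32, mm along the optical axis (not along the pixel's ray), 0 where there is no reading), "camera_matrix" (3x3 intrinsics, pixels), "D" ([k1, k2, p1, p2, k3] as OpenCV has them; the pictures are not rectified), "position" and "orientation" of the camera in the world. Camera axes: x right, y up, looking along -z (the intrinsics and any distortion apply to the point x, -y, -z); pixel columns grow to the right and rows downward; lengths in mm; the calibration is good to about 2 mm. A picture is of the moment at which its call begins.
- r.close_job(): hands the job in; it is judged then, once.
The state is a dict: "clock": time; "q": joint angles; "joint_velocities": joint speeds; "effort": joint torques, N m; "position": TCP position; "tool_rot": TCP orientation; "force": force on the tool from outside, world axes, zero at the start; "torque": the same for the moment, N m; "grip_width": finger opening in mm; "grip_force": force on a finger pad.
Only numpy, scipy, OpenCV 4.12 (cv2) and the standard library are available. Lean on these libraries where they do the work, as an engineer would, in place of code of your own. Each camera call takes 0.05 s, during which the arm holds its last target. There are 200 camera calls.

## Task

The three lidded pots were put back on the wrong ring stands: move each one to the stand whose well it fits closely, so that every pot sits upright, right down in its own well, and is let go. The stands are all taken, but the empty cork mat can serve as a free spot on the way; lift the pots by their knobs and set them down gently, without dropping or tipping them. Leave the brush, the glass jar and the sanding block where they lie.

Things in the scene. Friction and masses are not known exactly. Their poses are not given: they have to be found in the camera images.
- pot_small: small round white ceramic pot, lid fastened on (one rigid piece): body 44 mm diameter, 50 mm tall to the flat lid top; on the lid's centre stands an upright round wooden knob, 22 mm diameter and 38 mm tall (knob top 88 mm above the origin), to lift it by; about 200 g. Origin: centre of its underside, z up. At the start it stands loose in the well of the large stand.
- pot_medium: medium round white ceramic pot, lid fastened on (one rigid piece): body 70 mm diameter, 55 mm tall to the flat lid top; on the lid's centre stands an upright round wooden knob, 22 mm diameter and 38 mm tall (knob top 93 mm above the origin), to lift it by; about 350 g. Origin: centre of its underside, z up. At the start it stands on top of the rim of the small stand.
- pot_large: large round white ceramic pot, lid fastened on (one rigid piece): body 96 mm diameter, 60 mm tall to the flat lid top; on the lid's centre stands an upright round wooden knob, 22 mm diameter and 38 mm tall (knob top 98 mm above the origin), to lift it by; about 550 g. Origin: centre of its underside, z up. At the start it stands on top of the rim of the medium stand.
- stand_small: small round light-wood ring stand, fixed to the bench: flat-floored round well 60 mm across (8 mm to spare all round the small pot), well floor 8 mm above the bench, rim top 20 mm above the bench, rim outside 84 mm, low foot 96 mm across. Origin: centre of its underside on the bench, z up.
- stand_medium: medium round light-wood ring stand, fixed to the bench: flat-floored round well 86 mm across (8 mm to spare all round the medium pot), well floor 8 mm above the bench, rim top 20 mm above the bench, rim outside 110 mm, low foot 122 mm across. Origin: centre of its underside on the bench, z up.
- stand_large: large round light-wood ring stand, fixed to the bench: flat-floored round well 112 mm across (8 mm to spare all round the large pot), well floor 8 mm above the bench, rim top 20 mm above the bench, rim outside 136 mm, low foot 148 mm across. Origin: centre of its underside on the bench, z up.
- cork_mat: flat round cork mat, 110 mm across, 5 mm thick, fixed to the bench and empty: the free spot. Origin: centre of its underside, z up.
- brush: bystander: a flat hand brush lying on the bench beyond the stands. 200 mm long, 42 mm wide, 20 mm thick. Origin: underside at the middle of its length; x runs along it from handle to bristles. Leave it alone.
- glass_jar: bystander: an empty open glass jar, 72 mm across, 65 mm tall. Origin: centre of its underside. Leave it alone.
- sanding_block: bystander: a cork sanding block with a dark wood back, 70 x 45 x 28 mm. Origin: centre of its underside, x along its length. Leave it alone.
Things that resemble listed ones, but are neither listed nor needed, are in the scene too. What is shaped like the pot_large but blue is not meant.

How it is judged (in metres and radians):
At the end, for the whole second after the job is handed in: The small, medium and large pot stand upright (within 0.08 rad) and at rest in the small, medium and large stand: axis within 12 mm of the stand's, underside on the well floor (less than 12 mm above the bench, so not on the rim). Nothing holds them (horizontal distance between pot_small and stand_small below 0.012 m and z of pot_small in the frame of stand_small below 0.012 m and angle between each of pot_small, pot_medium, pot_large's own z axis and vertical below 0.08 rad and linear speed of each of pot_small, pot_medium, pot_large below 0.02 m/s and angular speed of each of pot_small, pot_medium, pot_large below 0.1 rad/s and horizontal distance between pot_medium and stand_medium below 0.012 m and z of pot_medium in the frame of stand_medium below 0.012 m and horizontal distance between pot_large and stand_large below 0.012 m and z of pot_large in the frame of stand_large below 0.012 m); the robot touches nothing.
It fails at once if a pot is tipped by more than about 40 degrees (angle between any of pot_small, pot_medium, pot_large's own z axis and vertical above 0.7 rad).
It fails at once if a pot is dropped or thrown (moves faster than 0.7 m/s, a free fall of 25 mm, with no finger on it) ((linear speed of pot_small above 0.7 m/s and contact force between the fingers and pot_small below 0.05 N) or (linear speed of pot_medium above 0.7 m/s and contact force between the fingers and pot_medium below 0.05 N) or (linear speed of pot_large above 0.7 m/s and contact force between the fingers and pot_large below 0.05 N)).
It fails at once if the brush, the glass jar or the sanding block is moved by more than 20 mm (distance of any of brush, glass_jar, sanding_block from where it was at the start of the episode above 0.02 m).
It also fails if it takes over 109 s, if anything falls off the work surface, if the arm or the gripper's body presses on something with over 40 N, if the wrist force passes 120 N, or if a joint passes its speed limit or range.

## Working session

There is one attempt and no reset: what is moved stays moved. The work goes in short steps, Python scripts to look and compute and a tool call to move; the robot and the scene stay as the last step left them, time stands still between calls to the robot, and variables do not carry over. Pictures are saved under pics/ and viewed, at most 14 in all, crops included, and the job is handed in when it is done.

Besides the shell and the picture viewer there is one more tool, called after ">>>" as name(argument=value, ...) on one line, values as JSON. servo_tool: Moves the arm, as the interface text tells. Its arguments: {"type":"object","properties":{"rows":{"type":"string"},"newtons":{"type":"number"}},"required":["rows"]}

```bash
mkdir -p pics; ls
cat > h.py <<'E'
import numpy as np,cv2
from plant import r
from scipy.spatial.transform import Rotation as R
def cam(n):
    c=r.camera(n);c['K']=np.array(c['camera_matrix'],float);q=np.array(c['orientation'],float)
    c['R']=R.from_quat(q[[1,2,3,0]]).as_matrix();c['t']=np.array(c['position'],float);return c
def save(c,f): cv2.imwrite('pics/'+f,c['image'][:,:,::-1])
def cloud(c):
    z=np.array(c['z_map'],float);h,w=z.shape;u,v=np.meshgrid(np.arange(w),np.arange(h))
    p=cv2.undistortPoints(np.stack([u,v],-1).reshape(-1,1,2).astype(float),c['K'],np.array(c['D'],float)).reshape(h,w,2)
    P=np.stack([p[...,0]*z,-p[...,1]*z,-z],-1)@c['R'].T+c['t']
    P[z<=0]=np.nan;return P
E
python3 - <<'E'
from h import *
s=r.read_state();print(s['position'],s['tool_rot'])
for n in('scene','side','wrist'):
    c=cam(n);save(c,n+'0.png');P=cloud(c);np.save(n+'0.npy',P);print(n,c['t'],c['R'][:,2])
E
```

```text
pics
[6.24173217e+02 1.08658330e-01 2.29961295e+02] [-0.0009515   0.70710492  0.7071076  -0.0007561 ]
scene [1050.52729538 -500.64545897  976.99873129] [ 0.38920211 -0.43252561  0.81329166]
side [432.75174    896.29823806 832.30022507] [-0.13354141  0.7565517   0.64015327]
wrist [624.14990021  81.55060467 373.57845992] [0.00265777 0.32082495 0.94713478]
```

View pics/scene0.png

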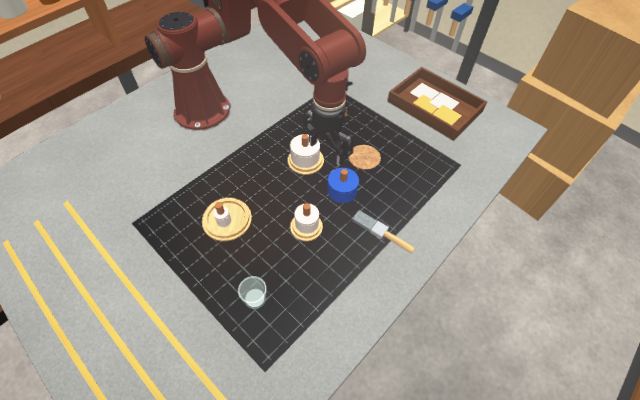

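View pics/side0.png

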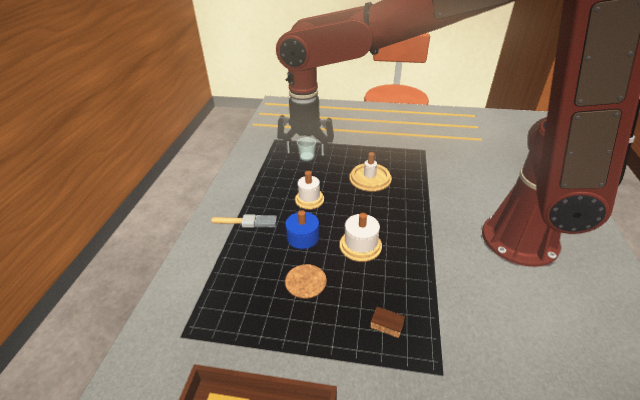

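Scene view: the white pots are small at (222,217) on the large stand, medium at (307,217) on the small stand, and large at (305,153) on the medium stand. The look-alike is the blue pot at (343,185), which I won't touch. The cork mat is at (365,157), the jar at (252,292) and the brush at (382,230). In the side view the sanding block is at (388,322).

```bash
cat > m.py <<'E'
from h import *
from scipy.optimize import least_squares
def circ(xy,rad):
    f=lambda p:np.hypot(*(xy-p[:2]).T)-rad
    s=least_squares(f,np.median(xy,0),loss='soft_l1',f_scale=1.5);return s.x,np.sqrt(np.mean(s.fun**2))
E
python3 - <<'E'
from m import *
seeds={'scene':dict(S=(220,208),M=(307,210),L=(305,140),B=(344,175),mat=(365,157),jar=(252,292),brush=(382,230)),
'side':dict(S=(371,157),M=(308,175),L=(363,217),B=(302,214),mat=(305,281),jar=(307,148),brush=(250,221),block=(388,320))}
for n in seeds:
    P=np.load(n+'0.npy');im=cv2.imread(f'pics/{n}0.png')
    for k,(u,v) in seeds[n].items():
        w=P[v-2:v+3,u-2:u+3].reshape(-1,3);print(n,k,np.nanmedian(w,0).round(0))
    # knobs: reddish-brown and z band
    h=cv2.cvtColor(im,cv2.COLOR_BGR2HSV)
    for k in 'SMLB':
        u,v=seeds[n][k]; c=np.nanmedian(P[v-2:v+3,u-2:u+3].reshape(-1,3),0)
        d=np.hypot(P[...,0]-c[0],P[...,1]-c[1])
        q=P[(d<25)&(P[...,2]>75)&(P[...,2]<135)]
        top=np.nanpercentile(q[:,2],92);t=q[q[:,2]>top-5]
        print(' knob',k,'top',top.round(1),'xy',((t[:,:2].min(0)+t[:,:2].max(0))/2).round(1),len(t))
    # rims
    for k,ro in dict(S=68,M=42,L=55).items():
        u,v=seeds[n][k]; c=np.nanmedian(P[v-2:v+3,u-2:u+3].reshape(-1,3),0)
        d=np.hypot(P[...,0]-c[0],P[...,1]-c[1])
        m=(d<ro+12)&(d>ro-14)&(P[...,2]>15)&(P[...,2]<25)&(h[...,1]>60);q=P[m][:,:2]
        print(' rim',k,len(q),circ(q,ro-6))
    u,v=seeds[n]['mat'];c=P[v,u]
    q=P[(np.hypot(P[...,0]-c[0],P[...,1]-c[1])<75)&(abs(P[...,2]-5)<8)&(h[...,1]>90)&(h[...,2]>100)]
    print(' mat',len(q),(q[:,:2].min(0)+q[:,:2].max(0))/2,np.ptp(q[:,:2],0),np.median(q[:,2]))
E
```

```text
scene S [ 462. -252.   88.]
scene M [650. -95. 108.]
scene L [466.  85. 110.]
scene B [636.  76.  91.]
scene mat [595. 243.   5.]
scene jar [ 680. -338.    6.]
scene brush [816.  47.  20.]
 knob S top 98.6 xy [ 452.8 -251.7] 41
 knob M top 113.5 xy [642.9 -90.1] 50
 knob L top 118.2 xy [457.4  89.7] 34
 knob B top 98.7 xy [630.   83.5] 34
 rim S 287 (array([ 453.09589193, -240.8160485 ]), np.float64(3.315388933101768))
 rim M 128 (array([644.5332368 , -93.79258329]), np.float64(3.0913093646694514))
 rim L 108 (array([461.28926552,  89.43284543]), np.float64(2.6312254925084604))
 mat 610 [589.72041701 234.05197459] [109.90888111 126.11018678] 5.327642769610065
side S [ 449. -241.   85.]
side M [636. -81. 106.]
side L [452. 100. 116.]
side B [622.  90.  97.]
side mat [588. 249.   5.]
side jar [ 684. -310.   55.]
side brush [793.  61.  19.]
side block [371. 352.  28.]
 knob S top 97.2 xy [ 449.2 -249. ] 23
 knob M top 112.9 xy [637.2 -88.3] 28
 knob L top 117.7 xy [453.8  92.2] 41
 knob B top 98.9 xy [624.7  85.2] 36
 rim S 243 (array([ 446.71572132, -235.57466729]), np.float64(4.228044263103661))
 rim M 88 (array([636.22572671, -85.37767145]), np.float64(2.8365066679366584))
 rim L 188 (array([453.46339416,  97.8382558 ]), np.float64(2.9617030359650935))
 mat 1125 [587.64191442 244.68935116] [109.90294529 111.78631929] 4.696507806631189
```

View pics/wrist0.png

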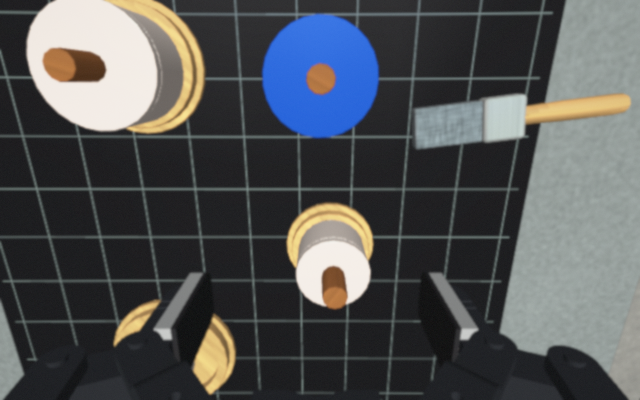

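Wrist view: large pot at top left with its knob at (60,65), the blue decoy at (320,75), the medium pot on the small stand with its knob at (335,297), and an empty part of the large stand's rim at (175,350). The white pots are confirmed close up. Plan: small → mat, large → large stand, medium → medium stand, small → small stand.

>>> servo_tool(rows="-25 -17 0 0 0 0 0;-25 -17 0 0 0 0 0;-25 -17 0 0 0 0 0;-25 -17 0 0 0 0 0;-25 -17 0 0 0 0 0;-25 -17 0 0 0 0 0;-25 -17 0 0 0 0 0;-25 -17 0 0 0 0 0;-25 -17 0 0 0 0 0;-25 -17 0 0 0 0 0;0 0 0 0 0 0 0;0 0 0 0 0 0 0", newtons=50)

```text
clock: 1.65
position: [455.1, -249.5, 231.1]
tool_rot: [-0.0, 0.707, 0.707, 0.0]
force: [0.0, -0.9, -0.4]
grip_width: 85.3
grip_force: 0.0
```

Run:
```python
from m import *
c=cam('wrist');save(c,'w1.png');P1=cloud(c);np.save('w1.npy',P1);P0=np.load('wrist0.npy')
s=r.read_state();print(s['clock'],s['position'],s['tool_rot'],s['force'])
def knob(P,g,z):
    q=P[(np.hypot(P[...,0]-g[0],P[...,1]-g[1])<22)&(abs(P[...,2]-z)<5)]
    if len(q)<20:return None
    return len(q),q[:,2].mean().round(1),((q[:,:2].min(0)+q[:,:2].max(0))/2).round(1),np.ptp(q[:,:2],0).round(1),cv2.minEnclosingCircle(q[:,:2].astype(np.float32))
for nm,P in(('w0',P0),('w1',P1)):
    for k,g,z in(('S',(451,-250),96),('M',(640,-89),113),('L',(456,91),118)):
        print(nm,k,knob(P,g,z))
    for k,g,ro in(('stL',(450,-238),68),('stS',(640,-90),42),('stM',(457,94),55)):
        d=np.hypot(P[...,0]-g[0],P[...,1]-g[1])
        q=P[(d<ro+15)&(d>ro-24)&(abs(P[...,2]-20)<2)][:,:2]
        if len(q)>50: print(nm,k,len(q),circ(q,ro-6),cv2.minEnclosingCircle(q.astype(np.float32)))
```

```text
1.7 [ 455.3051617  -249.30145041  231.11550795] [-2.25919727e-04  7.06956696e-01  7.07256752e-01  2.56689170e-04] [-0.55644266  0.15349668  0.25992117]
w0 S None
w0 M (516, np.float64(113.3), array([639.4, -90.8]), array([21.2, 21.8]), ((639.2890014648438, -90.72835540771484), 10.99055290222168))
w0 L (1045, np.float64(118.2), array([455.1,  90.6]), array([23.2, 20.6]), ((455.0955810546875, 90.98590087890625), 11.65263843536377))
w0 stL 945 (array([ 448.96982458, -236.45574971]), np.float64(3.50023121330252)) ((448.7544860839844, -238.06948852539062), 67.9222183227539)
w0 stS 720 (array([638.57714022, -89.25692622]), np.float64(2.5507511697884753)) ((638.6373901367188, -92.26007843017578), 41.732173919677734)
w0 stM 1683 (array([457.83245918,  91.92672561]), np.float64(2.724765826998733)) ((456.2022399902344, 92.49716186523438), 54.74300765991211)
w1 S (557, np.float64(96.6), array([ 450.9, -251.5]), array([21.2, 21.3]), ((450.7221984863281, -251.70455932617188), 10.833395004272461))
w1 M None
w1 L None
w1 stL 4403 (array([ 448.08358081, -239.28383253]), np.float64(3.5351265462630623)) ((448.1888732910156, -239.45912170410156), 67.95291900634766)
w1 stS 925 (array([ 615.1744441 , -153.74933206]), np.float64(8.927068998182756)) ((633.910400390625, -111.65013885498047), 36.327945709228516)
```

View pics/w1.png

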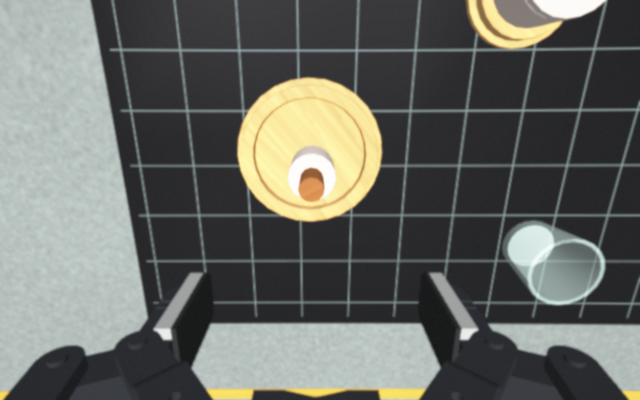

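w1 shows the small pot's knob at (311,187) on the large stand, whose rim is centred at (310,150). The jar at (555,260) is well clear.

>>> servo_tool(rows="-1 -2.5 25 0 0 0 0;-1 -2 25 0 0 0 0;0 0 25 0 0 0 0;0 0 25 0 0 0 0;0 0 25 0 0 0 0;0 0 20 0 0 0 0;0 0 12 0 0 0 0;0 0 8 0 0 0 0;0 0 0 0 0 0 0;0 0 0 0 0 0 255;0 0 0 0 0 0 255;0 0 0 0 0 0 255;0 0 0 0 0 0 255;0 0 0 0 0 0 255;0 0 0 0 0 0 255;0 0 0 0 0 0 255", newtons=50)

```text
clock: 3.7
position: [450.9, -252.3, 66.8]
tool_rot: [0.0, 0.707, 0.707, 0.0]
force: [0.2, 0.9, 3.5]
grip_width: 20.6
grip_force: 48.9
```

>>> servo_tool(rows="0 0 -8 0 0 0 255;0 0 -20 0 0 0 255;0 0 -30 0 0 0 255;0 0 -30 0 0 0 255;0 0 -30 0 0 0 255;0 0 -20 0 0 0 255;0 0 -8 0 0 0 255;10 3 0 0 0 0 255;20 6 0 0 0 0 255;30 8 0 0 0 0 255;35 10 0 0 0 0 255;35 10 0 0 0 0 255;35 10 0 0 0 0 255;35 10 0 0 0 0 255;35 10 0 0 0 0 255;35 10 0 0 0 0 255;35 10 0 0 0 0 255;35 10 0 0 0 0 255;35 10 0 0 0 0 255")

```text
clock: 6.08
position: [556.1, 124.8, 210.1]
tool_rot: [-0.001, 0.707, 0.707, -0.001]
force: [0.7, 0.2, -2.0]
grip_width: 20.2
grip_force: 49.0
```

>>> servo_tool(rows="35 10 0 0 0 0 255;35 8 0 0 0 0 255;30 5 0 0 0 0 255;15 5 0 0 0 0 255;4 2 0 0 0 0 255;0 0 0 0 0 0 255;0 0 0 0 0 0 255")

```text
clock: 6.95
position: [587.4, 241.0, 212.2]
tool_rot: [0.0, 0.708, 0.707, -0.0]
force: [-0.6, 0.1, -2.0]
grip_width: 20.3
grip_force: 49.0
```

Run:
```python
from m import *
c=cam('wrist');save(c,'w2.png');P=cloud(c);h=cv2.cvtColor(c['image'],cv2.COLOR_RGB2HSV)
s=r.read_state();print(s['clock'],s['position'],s['grip_width'],s['force'])
g=(588,242)
q=P[(np.hypot(P[...,0]-g[0],P[...,1]-g[1])<80)&(abs(P[...,2]-5)<5)&(h[...,1]>90)&(h[...,2]>100)]
print(len(q),q.mean(0),cv2.minEnclosingCircle(q[:,:2].astype(np.float32)))
```

```text
7.0 [587.49893259 241.01014921 212.34303762] 20.400736497824518 [ 0.06252772 -0.67552665 -1.44410543]
7373 [588.51884254 252.33946295   5.83021082] ((588.4140014648438, 241.71041870117188), 56.572967529296875)
```

View pics/w2.png

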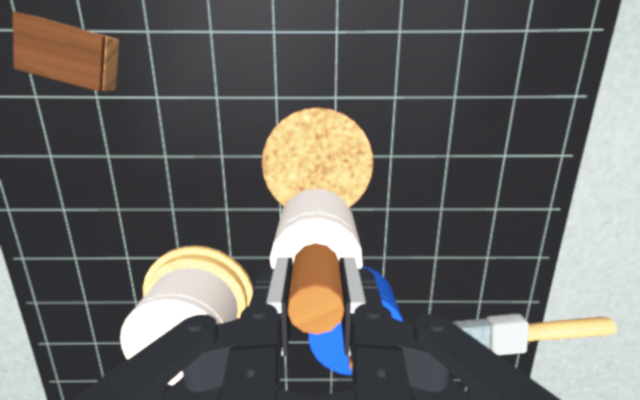

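w2 shows the small pot gripped at (316,270), upright, with the mat right below at (317,160). Lowering it about 148 mm.

>>> servo_tool(rows="0 1 10 0 0 0 255;0 0 25 0 0 0 255;0 0 30 0 0 0 255;0 0 30 0 0 0 255;0 0 22 0 0 0 255;0 0 12 0 0 0 255;0 0 8 0 0 0 255;0 0 4 0 0 0 255;0 0 3 0 0 0 255;0 0 2 0 0 0 255;0 0 1 0 0 0 255;0 0 0 0 0 0 255;0 0 0 0 0 0 255")

```text
clock: 8.62
position: [588.6, 242.1, 65.5]
tool_rot: [0.0, 0.707, 0.707, 0.0]
force: [0.1, 0.6, -2.5]
grip_width: 20.4
grip_force: 49.0
```

>>> servo_tool(rows="0 0 1 0 0 0 255;0 0 0.8 0 0 0 255;0 0 0 0 0 0 255;0 0 0 0 0 0 120;0 0 0 0 0 0 60;0 0 0 0 0 0 0;0 0 0 0 0 0 0;0 0 0 0 0 0 0;0 0 0 0 0 0 0;0 0 -15 0 0 0 0;0 0 -30 0 0 0 0;0 0 -30 0 0 0 0;0 0 -30 0 0 0 0;0 0 -30 0 0 0 0;-20 -18 -20 0 0 0 0;-30 -26 -8 0 0 0 0;-30 -26 0 0 0 0 0;-30 -26 0 0 0 0 0;-25 -22 0 0 0 0 0;-15 -14 0 0 0 0 0")

```text
clock: 11.12
position: [455.7, 91.1, 227.7]
tool_rot: [0.001, 0.707, 0.707, 0.001]
force: [0.1, -1.1, -0.4]
grip_width: 85.4
grip_force: 0.0
```

>>> servo_tool(rows="0 0 0 0 0 0 0;0 0 0 0 0 0 0")

```text
clock: 11.38
position: [457.3, 92.4, 227.5]
tool_rot: [0.001, 0.707, 0.707, 0.001]
force: [0.1, 0.0, -0.5]
grip_width: 85.2
grip_force: 0.0
```

Run:
```python
from m import *
P=cloud(cam('side'))
for g,z in(((588,242),93),((455,91),118)):
    q=P[(np.hypot(P[...,0]-g[0],P[...,1]-g[1])<22)&(abs(P[...,2]-z)<5)];print(len(q),q.mean(0).round(1))
c=cam('wrist');save(c,'w3.png');P=cloud(c)
s=r.read_state();print(s['clock'],s['position'],s['force'])
q=P[(np.hypot(P[...,0]-455,P[...,1]-91)<22)&(abs(P[...,2]-118)<5)];print(len(q),q[:,2].mean(),cv2.minEnclosingCircle(q[:,:2].astype(np.float32)))
d=np.hypot(P[...,0]-457,P[...,1]-92);q=P[(d<70)&(d>31)&(abs(P[...,2]-20)<2)][:,:2];print('stM',len(q),cv2.minEnclosingCircle(q.astype(np.float32)))
```

```text
52 [586.6 246.3  92.1]
41 [453.5  94.9 117.5]
11.475 [457.20899479  92.54549613 226.99426894] [ 0.27452168 -0.15641981  0.00480599]
655 118.61874008719576 ((454.650390625, 90.35962677001953), 10.916508674621582)
stM 1176 ((455.21771240234375, 93.27458190917969), 54.46123504638672)
```

>>> servo_tool(rows="-1 -1.5 15 0 0 0 0;-1 -1 30 0 0 0 0;0 0 30 0 0 0 0;0 0 30 0 0 0 0;0 0 20 0 0 0 0;0 0 9 0 0 0 0;0 0 5 0 0 0 0;0 0 0 0 0 0 0;0 0 0 0 0 0 255;0 0 0 0 0 0 255;0 0 0 0 0 0 255;0 0 0 0 0 0 255;0 0 0 0 0 0 255;0 0 0 0 0 0 255;0 0 0 0 0 0 255", newtons=70)

```text
clock: 13.35
position: [454.8, 90.0, 88.0]
tool_rot: [0.001, 0.707, 0.707, 0.001]
force: [2.2, -0.2, 2.1]
grip_width: 20.2
grip_force: 68.4
```

>>> servo_tool(rows="0 0 -5 0 0 0 255;0 0 -15 0 0 0 255;0 0 -25 0 0 0 255;0 0 -20 0 0 0 255;0 0 -5 0 0 0 255;-10 0 0 0 0 0 255;-20 -1 0 0 0 0 255;-28 -1 0 0 0 0 255;-32 -1 0 0 0 0 255;-32 -1 0 0 0 0 255;-32 -1 0 0 0 0 255;-32 -1 0 0 0 0 255;-32 -0.5 0 0 0 0 255;-32 0 0 0 0 0 255;-30 0 0 0 0 0 255;-24 0 0 0 0 0 255;-16 0 0 0 0 0 255;-8 0 0 0 0 0 255;-2 0 0 0 0 0 255;0 0 0 0 0 0 255")

```text
clock: 15.85
position: [447.4, -239.3, 157.3]
tool_rot: [-0.0, 0.707, 0.707, 0.0]
force: [0.2, 1.0, -6.9]
grip_width: 20.3
grip_force: 69.2
```

Run:
```python
from m import *
c=cam('wrist');save(c,'w4.png');P=cloud(c)
s=r.read_state();print(s['clock'],s['position'],s['grip_width'],s['force'])
d=np.hypot(P[...,0]-448,P[...,1]+239);q=P[(d<80)&(d>50)&(abs(P[...,2]-20)<2)][:,:2];print('stL',len(q),cv2.minEnclosingCircle(q.astype(np.float32)))
q=P[(d<60)&(P[...,2]>137)&(P[...,2]<154)];print(len(q),np.median(q[:,2]),circ(q[:,:2],48),cv2.minEnclosingCircle(q[:,:2].astype(np.float32)))
```

```text
15.9 [ 447.44305575 -239.2192073   157.37067666] 20.33087473951144 [ 0.09231606  1.01775017 -7.70125354]
stL 3704 ((447.71063232421875, -238.10169982910156), 67.62306213378906)
20271 150.17741337017097 (array([ 446.83560357, -254.83034222]), np.float64(11.260666939573415)) ((447.1027526855469, -238.91041564941406), 48.11252212524414)
```

View pics/w4.png

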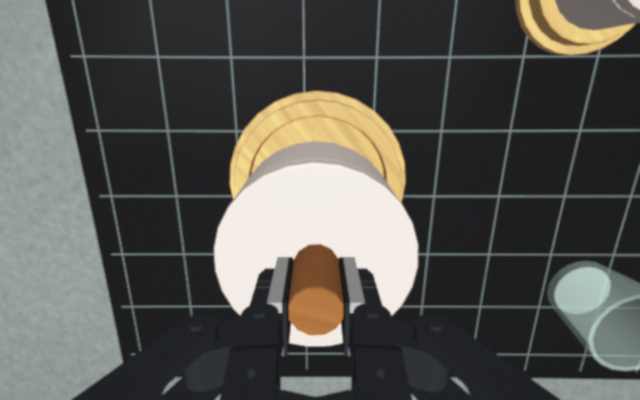

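w4 shows the large pot hanging level, its lid centred at (316,255), over the empty large well at (317,165). The axes agree to about 1 mm. The underside is at about 89.5 mm, so it goes down about 81.5 mm.

>>> servo_tool(rows="0 0.8 8 0 0 0 255;0 0 18 0 0 0 255;0 0 20 0 0 0 255;0 0 12 0 0 0 255;0 0 7 0 0 0 255;0 0 5 0 0 0 255;0 0 4 0 0 0 255;0 0 3 0 0 0 255;0 0 2 0 0 0 255;0 0 1 0 0 0 255;0 0 0 0 0 0 255")

```text
clock: 17.27
position: [448.3, -240.0, 77.6]
tool_rot: [0.0, 0.707, 0.707, 0.0]
force: [-0.0, 0.4, -7.7]
grip_width: 20.5
grip_force: 69.0
```

>>> servo_tool(rows="0 0 1 0 0 0 255;0 0 0.8 0 0 0 255;0 0 0 0 0 0 255")

```text
clock: 17.65
position: [448.5, -240.1, 76.0]
tool_rot: [0.0, 0.707, 0.707, 0.0]
force: [-0.3, 0.3, -3.9]
grip_width: 20.3
grip_force: 69.6
```

>>> servo_tool(rows="0 0 0.4 0 0 0 255;0 0 0 0 0 0 120;0 0 0 0 0 0 60;0 0 0 0 0 0 0;0 0 0 0 0 0 0;0 0 0 0 0 0 0;0 0 0 0 0 0 0;0 0 -15 0 0 0 0;0 0 -30 0 0 0 0;0 0 -30 0 0 0 0;0 0 -30 0 0 0 0;0 0 -25 0 0 0 0;14 18 -14 0 0 0 0;25 32 -8 0 0 0 0;28 36 0 0 0 0 0;28 36 0 0 0 0 0;25 32 0 0 0 0 0;18 23 0 0 0 0 0;11 14 0 0 0 0 0;0 0 0 0 0 0 0")

```text
clock: 20.15
position: [639.7, -90.5, 227.8]
tool_rot: [0.0, 0.707, 0.708, -0.0]
force: [-0.3, -0.4, 0.5]
grip_width: 85.5
grip_force: 0.0
```

Run:
```python
from m import *
P=cloud(cam('scene'))
q=P[(np.hypot(P[...,0]-450,P[...,1]+242)<22)&(P[...,2]>80)&(P[...,2]<125)];print('L',len(q),q.mean(0).round(1),q[:,2].max())
c=cam('wrist');save(c,'w5.png');P=cloud(c)
s=r.read_state();print(s['clock'],s['position'],s['force'])
q=P[(np.hypot(P[...,0]-639,P[...,1]+91)<22)&(abs(P[...,2]-113)<5)];print(len(q),q[:,2].mean(),cv2.minEnclosingCircle(q[:,:2].astype(np.float32)))
d=np.hypot(P[...,0]-639,P[...,1]+91);q=P[(d<52)&(d>25)&(abs(P[...,2]-20)<2)][:,:2];print('stS',len(q),cv2.minEnclosingCircle(q.astype(np.float32)))
```

```text
L 81 [ 454.3 -241.3   98.9] 108.77961074477571
20.25 [638.70271893 -91.54932752 227.46000747] [-0.23163176 -0.18698345  0.67514363]
647 113.57782930796591 ((639.4563598632812, -90.99378204345703), 10.799797058105469)
stS 707 ((638.6618041992188, -92.32876586914062), 41.542022705078125)
```

>>> servo_tool(rows="0.5 0.5 15 0 0 0 0;0 0 30 0 0 0 0;0 0 30 0 0 0 0;0 0 30 0 0 0 0;0 0 22 0 0 0 0;0 0 12 0 0 0 0;0 0 5 0 0 0 0;0 0 0 0 0 0 0;0 0 0 0 0 0 255;0 0 0 0 0 0 255;0 0 0 0 0 0 255;0 0 0 0 0 0 255;0 0 0 0 0 0 255;0 0 0 0 0 0 255;0 0 0 0 0 0 255", newtons=60)

```text
clock: 22.12
position: [640.3, -90.6, 83.9]
tool_rot: [0.0, 0.707, 0.707, 0.0]
force: [0.2, -0.2, 3.6]
grip_width: 20.7
grip_force: 58.9
```

>>> servo_tool(rows="0 0 -6 0 0 0 255;0 0 -18 0 0 0 255;0 0 -28 0 0 0 255;0 0 -28 0 0 0 255;0 0 -15 0 0 0 255;0 0 -5 0 0 0 255;8 -8 0 0 0 0 255;15 -15 0 0 0 0 255;20 -20 0 0 0 0 255;24 -24 0 0 0 0 255;24 -24 0 0 0 0 255;24 -24 0 0 0 0 255;24 -24 0 0 0 0 255;20 -20 0 0 0 0 255;14 -15 0 0 0 0 255;8 -8 0 0 0 0 255;2 -2 0 0 0 0 255;0 0 0 0 0 0 255;0 0 0 0 0 0 255")

```text
clock: 24.5
position: [456.5, 92.1, 183.5]
tool_rot: [0.0, 0.707, 0.707, 0.0]
force: [1.0, 0.2, -4.2]
grip_width: 20.2
grip_force: 59.1
```

Run:
```python
from m import *
c=cam('wrist');save(c,'w6.png');P=cloud(c)
s=r.read_state();print(s['clock'],s['position'],s['grip_width'],s['force'])
d=np.hypot(P[...,0]-456,P[...,1]-93);q=P[(d<68)&(d>36)&(abs(P[...,2]-20)<2)][:,:2];print('stM',len(q),cv2.minEnclosingCircle(q.astype(np.float32)))
lid=s['position'][2]-8.9;q=P[(d<55)&(abs(P[...,2]-lid)<4)];print(len(q),cv2.minEnclosingCircle(q[:,:2].astype(np.float32)))
```

```text
24.55 [456.41653444  92.07650605 183.44548514] 20.245052695545144 [-0.43201623 -0.66011846 -5.06820042]
stM 2795 ((455.2972717285156, 91.86071014404297), 54.927833557128906)
8466 ((455.961181640625, 92.03388214111328), 34.75992202758789)
```

View pics/w6.png

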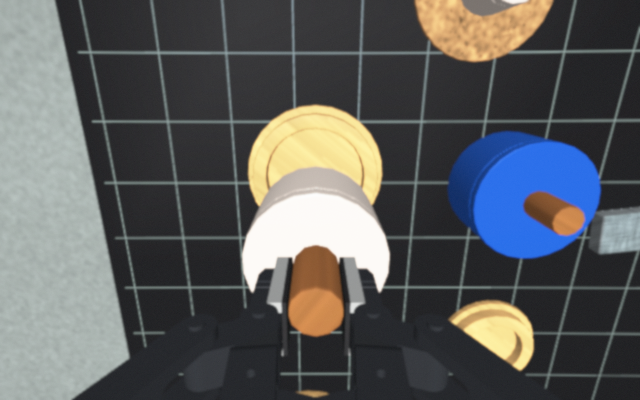

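w6 shows the medium pot level at (316,245) over the empty medium well at (315,165), aligned to within 1 mm. Lowering it about 111.5 mm.

>>> servo_tool(rows="0 -0.5 10 0 0 0 255;0 0 25 0 0 0 255;0 0 28 0 0 0 255;0 0 18 0 0 0 255;0 0 10 0 0 0 255;0 0 7 0 0 0 255;0 0 5 0 0 0 255;0 0 3 0 0 0 255;0 0 2 0 0 0 255;0 0 1 0 0 0 255;0 0 1 0 0 0 255;0 0 0.8 0 0 0 255;0 0 0 0 0 0 255")

```text
clock: 26.18
position: [455.3, 92.5, 72.5]
tool_rot: [-0.0, 0.707, 0.707, -0.0]
force: [0.4, -0.2, -4.4]
grip_width: 20.2
grip_force: 59.1
```

>>> servo_tool(rows="0 0 0.7 0 0 0 255;0 0 0.4 0 0 0 255;0 0 0 0 0 0 255;0 0 0 0 0 0 120;0 0 0 0 0 0 60;0 0 0 0 0 0 0;0 0 0 0 0 0 0;0 0 0 0 0 0 0;0 0 0 0 0 0 0;0 0 -15 0 0 0 0;0 0 -30 0 0 0 0;0 0 -30 0 0 0 0;0 0 -30 0 0 0 0;0 0 -28 0 0 0 0;18 16 -16 0 0 0 0;28 25 -8 0 0 0 0;30 27 0 0 0 0 0;30 27 0 0 0 0 0;25 22 0 0 0 0 0;18 16 0 0 0 0 0")

```text
clock: 28.68
position: [589.2, 242.8, 229.6]
tool_rot: [0.0, 0.707, 0.707, 0.001]
force: [-0.1, 0.4, 0.1]
grip_width: 85.5
grip_force: 0.0
```

>>> servo_tool(rows="0 0 0 0 0 0 0;0 0 0 0 0 0 0")

```text
clock: 28.92
position: [587.9, 241.1, 228.8]
tool_rot: [0.0, 0.707, 0.707, -0.0]
force: [0.4, -0.9, 1.0]
grip_width: 85.0
grip_force: 0.0
```

Run:
```python
from m import *
P=cloud(cam('side'))
q=P[(np.hypot(P[...,0]-456,P[...,1]-93)<22)&(P[...,2]>80)&(P[...,2]<125)];print('M',len(q),q.mean(0).round(1),q[:,2].max())
c=cam('wrist');P=cloud(c)
s=r.read_state();print(s['clock'],s['position'],s['force'])
q=P[(np.hypot(P[...,0]-587,P[...,1]-243)<25)&(abs(P[...,2]-93)<5)];print(len(q),q[:,2].mean(),cv2.minEnclosingCircle(q[:,:2].astype(np.float32)))
```

```text
M 72 [453.2  99.2  94.5] 104.16538821950519
29.025 [587.76402688 240.8121493  228.73664091] [-0.53963311 -0.24177831 -0.4486466 ]
558 93.6560796397886 ((588.3416137695312, 242.61407470703125), 10.73164176940918)
```

>>> servo_tool(rows="1 0.5 15 0 0 0 0;0.8 0 30 0 0 0 0;0 0 30 0 0 0 0;0 0 30 0 0 0 0;0 0 28 0 0 0 0;0 0 18 0 0 0 0;0 0 10 0 0 0 0;0 0 4.5 0 0 0 0;0 0 0 0 0 0 0;0 0 0 0 0 0 255;0 0 0 0 0 0 255;0 0 0 0 0 0 255;0 0 0 0 0 0 255;0 0 0 0 0 0 255;0 0 0 0 0 0 255;0 0 0 0 0 0 255", newtons=50)

```text
clock: 31.02
position: [589.3, 243.5, 63.4]
tool_rot: [0.0, 0.707, 0.707, 0.0]
force: [-0.1, -0.2, 2.4]
grip_width: 20.6
grip_force: 49.1
```

>>> servo_tool(rows="0 0 -8 0 0 0 255;0 0 -20 0 0 0 255;0 0 -30 0 0 0 255;0 0 -30 0 0 0 255;0 0 -30 0 0 0 255;0 0 -20 0 0 0 255;0 0 -7 0 0 0 255;-10 1.5 0 0 0 0 255;-20 3 0 0 0 0 255;-30 4.5 0 0 0 0 255;-35 5 0 0 0 0 255;-35 5 0 0 0 0 255;-35 5 0 0 0 0 255;-35 5 0 0 0 0 255;-35 5 0 0 0 0 255;-35 5 0 0 0 0 255;-30 5 0 0 0 0 255;-20 3.5 0 0 0 0 255;-12 1.5 0 0 0 0 255;-3 0.5 0 0 0 0 255")

```text
clock: 33.52
position: [638.0, -92.1, 207.5]
tool_rot: [-0.0, 0.707, 0.707, -0.0]
force: [-0.5, 0.1, -1.4]
grip_width: 20.8
grip_force: 49.0
```

>>> servo_tool(rows="0 0 0 0 0 0 255;0 0 0 0 0 0 255")

```text
clock: 33.78
position: [638.3, -90.7, 208.0]
tool_rot: [-0.0, 0.707, 0.708, 0.0]
force: [-0.1, -0.2, -1.3]
grip_width: 20.5
grip_force: 49.0
```

Run:
```python
from m import *
c=cam('wrist');save(c,'w7.png');P=cloud(c)
s=r.read_state();print(s['clock'],s['position'],s['grip_width'],s['force'])
d=np.hypot(P[...,0]-638.8,P[...,1]+91.5);q=P[(d<52)&(d>25)&(abs(P[...,2]-20)<2)][:,:2];print('stS',len(q),cv2.minEnclosingCircle(q.astype(np.float32)))
lid=s['position'][2]-8.4;q=P[(d<40)&(abs(P[...,2]-lid)<4)];print(len(q),cv2.minEnclosingCircle(q[:,:2].astype(np.float32)))
```

```text
33.825 [638.31043766 -90.71097816 207.9854809 ] 20.76529097664893 [ 0.37864563 -0.31977378 -2.16636731]
stS 2176 ((638.9035034179688, -92.90088653564453), 41.9815673828125)
2561 ((637.6752319335938, -90.52804565429688), 21.71675682067871)
```

View pics/w7.png

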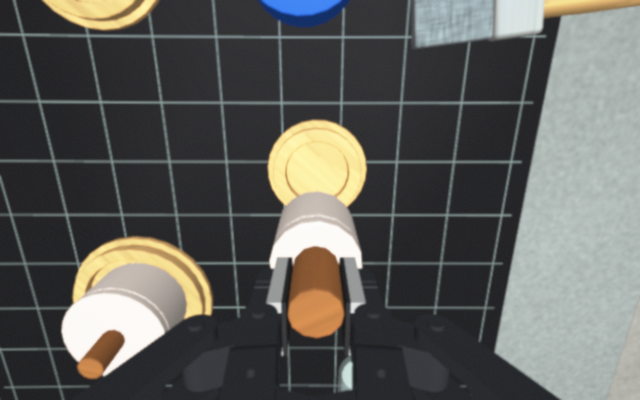

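w7 shows the small pot level at (316,265) over the empty small well at (317,170). It is off by about (+1, −2) mm, which I'll correct while lowering. The large pot sits low in its well at (125,310).

>>> servo_tool(rows="-2 1 10 0 0 0 255;0 0 25 0 0 0 255;0 0 30 0 0 0 255;0 0 28 0 0 0 255;0 0 18 0 0 0 255;0 0 10 0 0 0 255;0 0 7 0 0 0 255;0 0 5 0 0 0 255;0 0 3 0 0 0 255;0 0 2 0 0 0 255;0 0 1.5 0 0 0 255;0 0 1 0 0 0 255;0 0 0.5 0 0 0 255;0 0 0 0 0 0 255")

```text
clock: 35.58
position: [639.3, -93.7, 66.9]
tool_rot: [-0.0, 0.707, 0.707, -0.0]
force: [0.6, -0.3, -1.5]
grip_width: 21.1
grip_force: 49.0
```

>>> servo_tool(rows="0 0 0.5 0 0 0 255;0 0 0.4 0 0 0 255;0 0 0 0 0 0 255;0 0 0 0 0 0 120;0 0 0 0 0 0 60;0 0 0 0 0 0 0;0 0 0 0 0 0 0;0 0 0 0 0 0 0;0 0 0 0 0 0 0;0 0 -15 0 0 0 0;0 0 -30 0 0 0 0;0 0 -30 0 0 0 0;0 0 -30 0 0 0 0;0 0 -30 0 0 0 0;0 0 -20 0 0 0 0;0 0 -8 0 0 0 0;0 0 0 0 0 0 0;0 0 0 0 0 0 0")

```text
clock: 37.83
position: [638.4, -93.5, 227.2]
tool_rot: [-0.001, 0.707, 0.707, -0.001]
force: [0.0, 1.4, -0.3]
grip_width: 85.3
grip_force: 0.0
```

Run:
```python
from m import *
P=cloud(cam('wrist'));P2=None
c=cam('side');save(c,'s9.png');Ps=cloud(c);c=cam('scene');save(c,'c9.png');Pc=cloud(c)
for k,g,z in(('S',(639,-92),96),('M',(456,92.5),101),('L',(448.3,-239.5),106)):
    for n,Q in(('wrist',P),('side',Ps),('scene',Pc)):
        q=Q[(np.hypot(Q[...,0]-g[0],Q[...,1]-g[1])<22)&(abs(Q[...,2]-z)<5)]
        if len(q)>8: print(k,n,len(q),q[:,2].mean().round(1),np.array(cv2.minEnclosingCircle(q[:,:2].astype(np.float32))[0]).round(1))
i=[cv2.imread('pics/'+f)[a:a+220,b:b+260] for f,a,b in(('s9.png',110,200),('c9.png',100,180))]
cv2.imwrite('pics/fin.png',cv2.resize(cv2.hconcat(i),None,fx=1.5,fy=1.5))
```

```text
S wrist 580 96.6 [638.8 -94.6]
S side 26 95.3 [639.1 -93.2]
S scene 46 95.7 [642.2 -93.7]
M side 40 100.7 [452.7  94.5]
L wrist 323 106.0 [ 449.1 -239.1]
L side 25 105.3 [ 444.4 -235.8]
L scene 45 105.4 [ 450.2 -240.2]
```

View pics/fin.png

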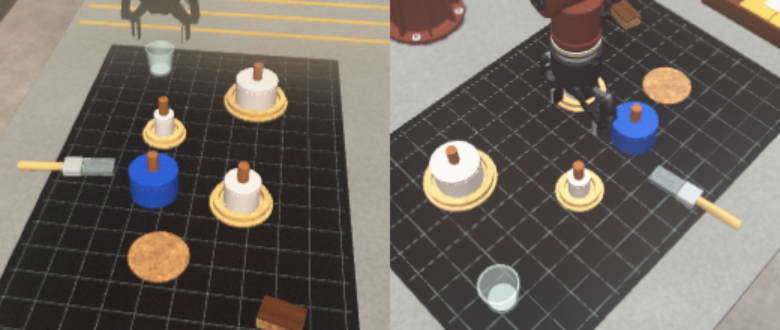

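All three pots sit upright in their own wells with knob tops at the expected 96, 101 and 106 mm. In the final crop the small pot is at (163,125), the medium at (243,195) and the large at (258,90). The bystanders haven't moved, so I'm handing in.

```bash
python3 -c "
from plant import r
print(r.close_job())"
```

```text
the job is handed in; nothing more can be done
None
```

The small, medium and large pots now stand upright in their own matching wells and are let go; the job is handed in at about 38 s, and no verdict was returned.

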